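# Switch on and zero the counting scale

### The job

Get the bench counting scale ready with its empty tub on the pan: press the large round key right down and let it come up, then press the long bar key right down and let it come up. Press one key at a time, do not press the square key or the small round key, and leave the tub where it stands.

Things in the scene. Friction and masses are not known exactly. Their poses are not given: they have to be found in the camera images.
- scale: White counting scale, 340 (x) by 350 (y) mm, fixed; origin under its centre on the bench, x from keys to back. Level key panel 62 mm up along its -x edge; behind it display strip, then steel pan 78 mm up, centre x +65. Four black keys in a row at x -125, y -126, -42, +42, +126 mm, in an order that varies; their tops are 12 mm above the panel (74 mm above the bench) at rest.
- big_round_top (a point): Centre of the top face of the LARGE ROUND key (38 mm diameter), the on key. It moves down with the key; z up, x and y as the scale's.
- big_round (a joint): Downward travel in m of the LARGE ROUND key: 0 is up (at rest), 0.007 fully down. Spring: starts to move at about 1.5 N, fully down at about 5 N, rises again by itself when let go. It counts as pressed beyond 0.0045.
- square_top (a point): Centre of the top face of the SQUARE key (30 x 30 mm), a bystander key. It moves down with the key; z up, x and y as the scale's.
- square (a joint): Downward travel in m of the SQUARE key: 0 is up (at rest), 0.007 fully down. Spring: starts to move at about 1.5 N, fully down at about 5 N, rises again by itself when let go. It counts as pressed beyond 0.0045.
- bar_top (a point): Centre of the top face of the LONG BAR key (66 mm along the row, 30 mm across it), the zero (tare) key. It moves down with the key; z up, x and y as the scale's.
- bar (a joint): Downward travel in m of the LONG BAR key: 0 is up (at rest), 0.007 fully down. Spring: starts to move at about 1.5 N, fully down at about 5 N, rises again by itself when let go. It counts as pressed beyond 0.0045.
- small_round_top (a point): Centre of the top face of the SMALL ROUND key (22 mm diameter), a bystander key. It moves down with the key; z up, x and y as the scale's.
- small_round (a joint): Downward travel in m of the SMALL ROUND key: 0 is up (at rest), 0.007 fully down. Spring: starts to move at about 1.5 N, fully down at about 5 N, rises again by itself when let go. It counts as pressed beyond 0.0045.
- tub: Empty white plastic tub, open at the top, 110 x 170 x 50 mm, standing loose on the weighing pan (its rim 128 mm above the bench); origin at the centre of its underside. To be left where it stands.

How it is judged:
By the outcome, as a careful person would: the job done as asked, in the order asked, and still so for the second after the job is handed in, with the robot touching nothing.
It also fails if it takes over 40 s, if anything falls off the work surface, if the arm or the gripper's body presses on something with over 40 N, if the wrist force passes 120 N, or if a joint passes its speed limit or range.

### The arm

A 6-joint arm with a two-finger parallel gripper is mounted at the origin on the work surface. World frame = base frame: x ahead of the robot, y to its left, z up, the work surface at z = 0. Lengths are in m, angles in rad, forces in N, time in s.
With the tool pointing down it reaches from about 0.3 to 1 m from the base axis. Payload 5.1 kg.
Tool frame: the origin (TCP) lies on the centre line of the jaws, within the pads' length; the fingertips stand 17 mm ahead of it and the grasp point (between the pads) lies 2 mm behind it (manip.tips_ahead is the distance from the TCP to the fingertips, in m); z points along the fingers, y is the line along which they close (so a half turn about z gives the same grasp; the last joint's range is limited). The gripper opens to 95 mm and grips with 3 to 60 N. Pads are 20 mm wide; open, the fingers measure 119 mm over their backs; the gripper's body (75 mm by 180 mm) begins 59 mm behind the grasp point.
Start: joints at [1.109, 0.124, 1.65, -0, 1.367, -0.083], TCP at [0.24, 0.604, 0.232] pointing down, gripper open.
Joint ranges: [-2.61, 2.61], [-1.02, 2.33], [0.03, 2.71], [-1.35, 4.49], [0.32, 2.68], [-2.91, 2.91]. Speed limits (rad/s): [2.57, 2.57, 3.14, 3.14, 3.14, 3.14].

### API

Orientations are given as a 3x3 rotation matrix whose columns are the frame's x, y, z axes.
In Python, from rig import status, imaging, job, manip gives the robot as it stands.
- The arm moves only by the tool play_rows, never from a script. Its arguments are lists of equal length, an entry for each row: "claw": the closure, from -1 (fully open) to 1 (shut); "xyz": the shift along the tool's x, y, z in m, a list of three; "delta_rot": the turn, a rotation vector about the tool's x, y, z in rad, a list of three. A call has 1 to 20 rows; each row shifts and turns the commanded pose from where the row before left it, along the tool's axes as they then stand; what a row does not reach is not made up. A row lasts 1/10 s, in which the tool goes at most 50 mm and 8.59 degrees, less where a joint would pass 70% of its speed; a pose out of reach is approached as far as the arm can. A call with a gripper value outside its range is refused whole. The fingers move at their own pace and stop on an object; "grip_force" is the grip in N (left out, the last holds). Time passes only in rows, so rows that do not move let the fingers close. It gives the time, the measured TCP pose, the force, the opening and the grip force at its end, in the units of the state.
- status.read_state(): the state, without advancing time (a new reading comes with each control period).
- imaging.snapshot(name): name is "scene" or "top" or "wrist"; returns a dict with "img" (400x640x3 uint8, red, green, blue), "vertical_fov" (degrees; the focal length in pixels is half the picture's height over the tangent of half this angle, whatever the lens; pixels are square), "cx", "cy" (the principal point, pixels), "R" (3x3) and "t" (3): a world point X has camera coordinates R X + t. Camera axes: x right, y down, z forward; pixel columns grow to the right and rows downward; lengths in m; the calibration is good to about 2 mm. A picture is of the moment at which its call begins. There is no depth.
- job.sign_off(): hands the job in; it is judged then, once.
The state is a dict: "time_s": time; "joint_positions": joint angles; "qvel": joint speeds; "effort": joint torques, N m; "position": TCP position; "tcp_rot": TCP orientation; "ft_force": force on the tool from outside, world axes, zero at the start; "ft_torque": the same for the moment, N m; "finger_gap": finger opening in m; "finger_force": force on a finger pad.
Only numpy, scipy, OpenCV 4.12 (cv2) and the standard library are available. Lean on these libraries where they do the work, as an engineer would, in place of code of your own. Each camera call takes 0.05 s, during which the arm holds its last target. There are 200 camera calls.

## Working session

There is one attempt and no reset: what is moved stays moved. The work goes in short steps, Python scripts to look and compute and a tool call to move; the robot and the scene stay as the last step left them, time stands still between calls to the robot, and variables do not carry over. Pictures are saved under pics/ and viewed, at most 10 in all, crops included, and the job is handed in when it is done.

Besides the shell and the picture viewer there is one more tool, called after "Call:" in YAML: its name, and indented under it one key for each argument. play_rows: Moves the arm, as the interface text tells. Its arguments: {"type":"object","properties":{"claw":{"type":"array","items":{"type":"number"}},"xyz":{"type":"array","items":{"type":"array","items":{"type":"number"}}},"delta_rot":{"type":"array","items":{"type":"array","items":{"type":"number"}}},"grip_force":{"type":"number"}},"required":["claw","xyz","delta_rot"]}

```bash
mkdir -p pics; python3 - <<'E'
from rig import status, imaging, manip
import cv2, numpy as np
s=status.read_state(); print({k:np.round(s[k],3).tolist() for k in('time_s','position','tcp_rot','ft_force','finger_gap')}, manip.tips_ahead)
for n in('top','scene'):
    d=imaging.snapshot(n); cv2.imwrite(f'pics/{n}0.png',d['img'][:,:,::-1]); np.savez(f'{n}0.npz',**d)
    print(n,d['vertical_fov'],d['cx'],d['cy'],np.round(d['R'],3).tolist(),np.round(d['t'],3))
E
```

```text
{'time_s': 0.0, 'position': [0.24, 0.603, 0.23], 'tcp_rot': [[-0.929, 0.37, -0.001], [0.37, 0.929, -0.002], [0.0, -0.002, -1.0]], 'ft_force': [0.23, -1.012, 0.361], 'finger_gap': 0.095} 0.017
top 54.275112168603684 325.8262459212574 197.02794855406086 [[0.002, -1.0, 0.028], [-0.997, -0.004, -0.078], [0.078, -0.027, -0.997]] [0.02  0.64  0.692]
scene 49.31851120660335 317.02566423400685 203.79104289474074 [[0.094, 0.995, 0.022], [0.663, -0.046, -0.747], [-0.743, 0.085, -0.664]] [-0.065 -0.359  1.284]
```

View pics/top0.png

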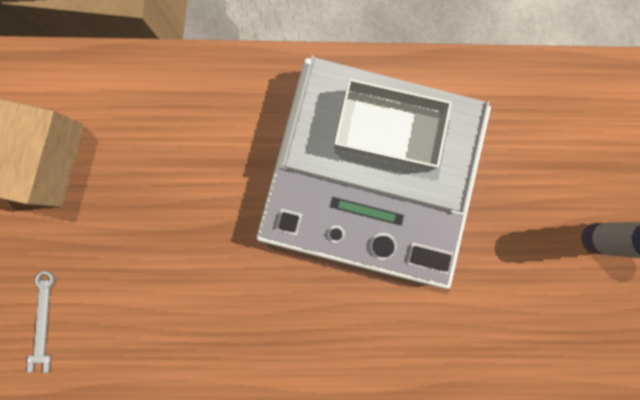

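The top view shows the scale with its keys: square (289,222), small round (336,234), large round (383,246) and long bar (431,258). The tub is at (393,125), and a dark standing object is at the right edge (610,240).

```bash
cat > h.py <<'E'
import numpy as np, cv2
def ray(d,u,v,z):
    f=d['img'].shape[0]/2/np.tan(np.radians(float(d['vertical_fov'])/2))
    R=d['R'];c=-R.T@d['t'];w=R.T@np.array([(u-d['cx'])/f,(v-d['cy'])/f,1]);return c+w*(z-c[2])/w[2]
def keys(d,box,z=.074,thr=70):
    x0,y0,x1,y1=box
    g=d['img'].max(2)[y0:y1,x0:x1]; m=(g<thr).astype(np.uint8)
    n,_,st,ce=cv2.connectedComponentsWithStats(m)
    return [(st[i].tolist(),(ce[i]+[x0,y0]).round(1).tolist(),ray(d,*(ce[i]+[x0,y0]),z).round(4).tolist()) for i in range(1,n) if st[i,4]>40]
E
python3 - <<'E'
from h import *
d=dict(np.load('top0.npz'))
K=keys(d,(270,205,455,275))
for k in K: print(k)
E
```

```text
([10, 9, 17, 16, 201], [288.1, 221.9], [0.5932, 0.0879, 0.074])
([62, 25, 8, 9, 57], [335.6, 233.8], [0.5731, 0.0071, 0.074])
([104, 33, 19, 18, 269], [382.6, 246.2], [0.5524, -0.0729, 0.074])
([141, 43, 21, 18, 131], [418.2, 256.7], [0.5347, -0.1336, 0.074])
```

View pics/scene0.png

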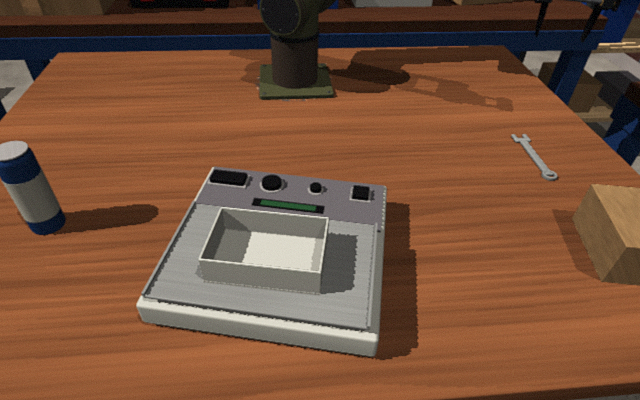

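The scene view agrees: keys along the near-robot edge, the bottle at far left (35,190) out of the way, and a block at far right. Next I align with the key row, close the fingers and move above the large round key.

Call:
play_rows:
  claw: [1,1,1,1,1,1,1,1,1,1,1,1,1,1,1,1,1,1,1,1]
  xyz:
    - [0,0,0]
    - [-0.0247,-0.0304,0.0026]
    - [-0.0247,-0.0304,0.0026]
    - [-0.0247,-0.0304,0.0026]
    - [-0.0247,-0.0304,0.0026]
    - [-0.0247,-0.0304,0.0026]
    - [-0.0247,-0.0304,0.0026]
    - [-0.0247,-0.0304,0.0026]
    - [-0.0247,-0.0304,0.0026]
    - [-0.0247,-0.0304,0.0026]
    - [-0.0247,-0.0304,0.0026]
    - [-0.0247,-0.0304,0.0026]
    - [-0.0247,-0.0304,0.0026]
    - [-0.0247,-0.0304,0.0026]
    - [-0.0247,-0.0304,0.0026]
    - [-0.0247,-0.0304,0.0026]
    - [-0.0247,-0.0304,0.0026]
    - [-0.0247,-0.0304,0.0026]
    - [-0.0247,-0.0304,0.0026]
    - [-0.0247,-0.0304,0.0026]
  delta_rot:
    - [0,0,-0.13]
    - [0,0,0]
    - [0,0,0]
    - [0,0,0]
    - [0,0,0]
    - [0,0,0]
    - [0,0,0]
    - [0,0,0]
    - [0,0,0]
    - [0,0,0]
    - [0,0,0]
    - [0,0,0]
    - [0,0,0]
    - [0,0,0]
    - [0,0,0]
    - [0,0,0]
    - [0,0,0]
    - [0,0,0]
    - [0,0,0]
    - [0,0,0]
  grip_force: 20

```text
time_s: 2.1
position: [0.5531, -0.073, 0.1817]
tcp_rot: [[-0.969, 0.247, -0.001], [0.247, 0.969, 0.0], [0.001, 0.0, -1.0]]
ft_force: [-0.2, 0.2, -0.3]
finger_gap: 0.0009
finger_force: 0.0
```

```bash
python3 - <<'E'
from rig import status, imaging
import cv2, numpy as np
d=imaging.snapshot('wrist'); cv2.imwrite('pics/w1.png',d['img'][:,:,::-1]); np.savez('w1.npz',**d)
s=status.read_state(); print({k:np.round(s[k],4).tolist() for k in('time_s','position','tcp_rot','ft_force','finger_gap')})
E
```

```text
{'time_s': 2.15, 'position': [0.5548, -0.0775, 0.1814], 'tcp_rot': [[-0.9684, 0.2493, 0.0007], [0.2493, 0.9684, -0.0035], [-0.0015, -0.0033, -1.0]], 'ft_force': [-0.339, -2.7581, 0.2119], 'finger_gap': 0.0006}
```

View pics/w1.png

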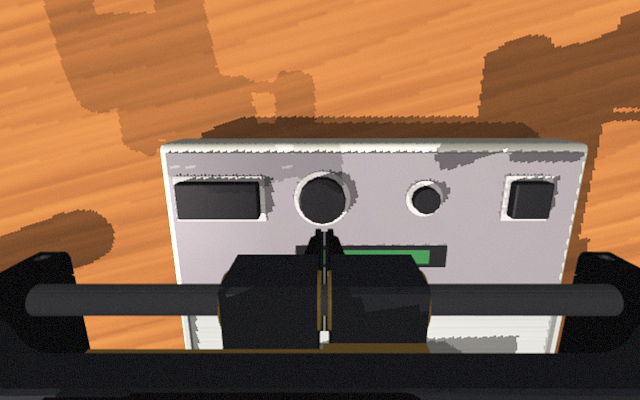

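The wrist view shows the bar at (217,200), the large round key at (322,199), the small round at (426,199) and the square at (532,199). The fingertips are at (323,235). The arm was still settling when this was taken, so I'll measure once more at rest.

Call:
play_rows:
  claw: [1,1]
  xyz:
    - [0,0,0]
    - [0,0,0]
  delta_rot:
    - [0,0,0]
    - [0,0,0]

```text
time_s: 2.35
position: [0.5525, -0.0712, 0.1817]
tcp_rot: [[-0.969, 0.247, -0.001], [0.247, 0.969, 0.001], [0.001, 0.0, -1.0]]
ft_force: [-0.2, -0.1, -0.5]
finger_gap: 0.0004
finger_force: 0.0
```

```bash
python3 - <<'E'
from rig import status, imaging
from h import *
d=imaging.snapshot('wrist')
s=status.read_state(); p=np.array(s['position']);R=np.array(s['tcp_rot']); print(p,s['ft_force'])
for k in keys(d,(170,165,570,230)): print(k, 'tool delta',(R.T@(np.array(k[2])-p)).round(4))
E
```

```text
[ 0.55248328 -0.07068667  0.18185261] [ 0.05547817 -0.3527172  -0.12694627]
([128, 13, 45, 47, 1652], [320.2, 200.9], [0.5503, -0.0741, 0.074]) tool delta [ 0.0012 -0.0039  0.1079]
([335, 17, 47, 38, 1513], [528.2, 200.4], [0.5907, 0.0861, 0.074]) tool delta [0.0014 0.1613 0.1079]
([3, 18, 86, 37, 1939], [229.5, 200.1], [0.5319, -0.1436, 0.074]) tool delta [ 0.0019 -0.0758  0.1078]
([240, 22, 28, 28, 583], [423.7, 201.0], [0.5707, 0.0056, 0.074]) tool delta [0.001  0.0784 0.1079]
```

Call:
play_rows:
  claw: [1,1,1,1,1,1,1,1]
  xyz:
    - [0.001,-0.003,0.02]
    - [0,0,0.02]
    - [0,0,0.02]
    - [0,0,0.015]
    - [0,0,0.008]
    - [0,0,0.005]
    - [0,0,0]
    - [0,0,0]
  delta_rot:
    - [0,0,0]
    - [0,0,0]
    - [0,0,0]
    - [0,0,0]
    - [0,0,0]
    - [0,0,0]
    - [0,0,0]
    - [0,0,0]

```text
time_s: 3.2
position: [0.5519, -0.0742, 0.0951]
tcp_rot: [[-0.969, 0.246, 0.001], [0.246, 0.969, -0.0], [-0.001, 0.0, -1.0]]
ft_force: [0.7, -0.4, -0.4]
finger_gap: 0.0
finger_force: 0.0
```

Call:
play_rows:
  claw: [1,1,1,1,1,1,1]
  xyz:
    - [0,0,0.002]
    - [0,0,0.002]
    - [0,0,0.002]
    - [0,0,0.002]
    - [0,0,0.001]
    - [0,0,0]
    - [0,0,0]
  delta_rot:
    - [0,0,0]
    - [0,0,0]
    - [0,0,0]
    - [0,0,0]
    - [0,0,0]
    - [0,0,0]
    - [0,0,0]

```text
time_s: 3.9
position: [0.5519, -0.0743, 0.0859]
tcp_rot: [[-0.969, 0.246, 0.001], [0.246, 0.969, -0.0], [-0.001, -0.0, -1.0]]
ft_force: [0.7, -0.2, 3.8]
finger_gap: 0.0003
finger_force: 2.0
```

Call:
play_rows:
  claw: [1,1,1,1,1]
  xyz:
    - [0,0,0.001]
    - [0,0,0.001]
    - [0,0,0.001]
    - [0,0,0]
    - [0,0,0]
  delta_rot:
    - [0,0,0]
    - [0,0,0]
    - [0,0,0]
    - [0,0,0]
    - [0,0,0]

```text
time_s: 4.4
position: [0.552, -0.0743, 0.0841]
tcp_rot: [[-0.969, 0.246, 0.001], [0.246, 0.969, -0.0], [-0.001, -0.0, -1.0]]
ft_force: [-3.0, 0.3, 12.0]
finger_gap: 0.0002
finger_force: 6.1
```

The force reached 12 N, so the key has bottomed. Next I lift, let it come up, and move over to the bar.

Call:
play_rows:
  claw: [1,1,1,1,1,1,1,1,1,1,1,1]
  xyz:
    - [0,0,-0.01]
    - [0,0,-0.02]
    - [0,0,-0.02]
    - [0,0,0]
    - [0,-0.028,0]
    - [0,-0.028,0]
    - [0,-0.028,0]
    - [0,0,0]
    - [0,0,0.02]
    - [0,0,0.015]
    - [0,0,0]
    - [0,0,0]
  delta_rot:
    - [0,0,0]
    - [0,0,0]
    - [0,0,0]
    - [0,0,0]
    - [0,0,0]
    - [0,0,0]
    - [0,0,0]
    - [0,0,0]
    - [0,0,0]
    - [0,0,0]
    - [0,0,0]
    - [0,0,0]

```text
time_s: 5.6
position: [0.53, -0.1547, 0.0961]
tcp_rot: [[-0.969, 0.246, -0.002], [0.246, 0.969, 0.001], [0.002, 0.0, -1.0]]
ft_force: [0.9, 1.0, 0.3]
finger_gap: 0.0005
finger_force: 0.0
```

```bash
python3 - <<'E'
from rig import imaging
import cv2
a=imaging.snapshot('scene')['img'][140:260,150:410]; b=imaging.snapshot('wrist')['img'][:,:,::-1]
cv2.imwrite('pics/s2.png',cv2.resize(a[:,:,::-1],None,fx=3,fy=3,interpolation=cv2.INTER_CUBIC));cv2.imwrite('pics/w2.png',b)
E
```

```text
(no output)
```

View pics/s2.png

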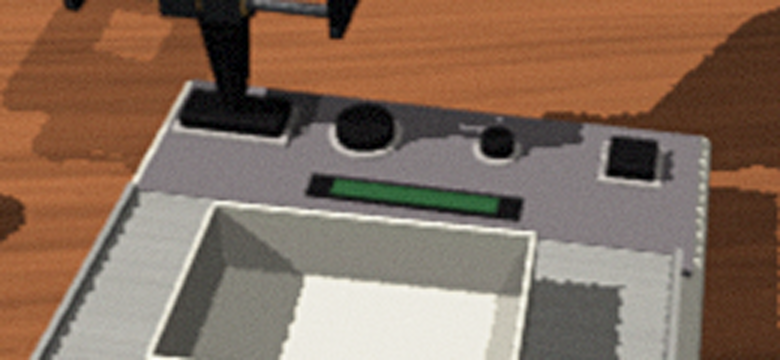

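View pics/w2.png

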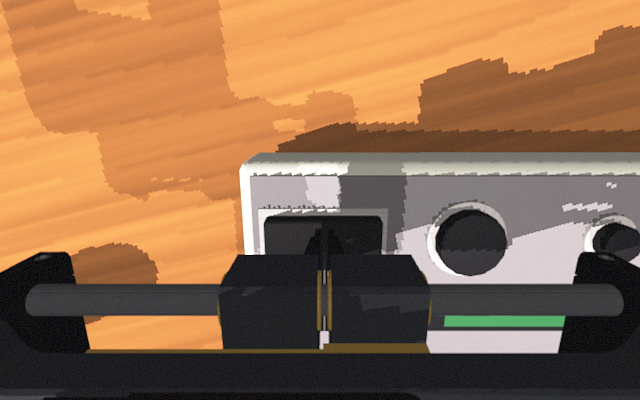

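The scene crop shows the tip just over the middle of the bar (235,100) and the large round key up again (363,125). In the wrist view the tip is centred on the bar (323,235). I'll press the bar.

Call:
play_rows:
  claw: [1,1,1,1,1,1,1,1,1]
  xyz:
    - [0,0,0.002]
    - [0,0,0.002]
    - [0,0,0.002]
    - [0,0,0.002]
    - [0,0,0.002]
    - [0,0,0.001]
    - [0,0,0.001]
    - [0,0,0]
    - [0,0,0]
  delta_rot:
    - [0,0,0]
    - [0,0,0]
    - [0,0,0]
    - [0,0,0]
    - [0,0,0]
    - [0,0,0]
    - [0,0,0]
    - [0,0,0]
    - [0,0,0]

```text
time_s: 6.6
position: [0.5308, -0.1556, 0.0856]
tcp_rot: [[-0.969, 0.246, 0.0], [0.246, 0.969, -0.0], [-0.0, -0.0, -1.0]]
ft_force: [-0.2, 0.3, 3.8]
finger_gap: 0.0007
finger_force: 2.1
```

Call:
play_rows:
  claw: [1,1,1,1,1]
  xyz:
    - [0,0,0.001]
    - [0,0,0.001]
    - [0,0,0.001]
    - [0,0,0]
    - [0,0,0]
  delta_rot:
    - [0,0,0]
    - [0,0,0]
    - [0,0,0]
    - [0,0,0]
    - [0,0,0]

```text
time_s: 7.1
position: [0.5309, -0.1556, 0.0841]
tcp_rot: [[-0.969, 0.246, -0.0], [0.246, 0.969, -0.0], [0.0, -0.0, -1.0]]
ft_force: [-5.4, 1.8, 13.8]
finger_gap: 0.0004
finger_force: 6.7
```

The bar has bottomed too (about 14 N). I'll lift clear and check.

Call:
play_rows:
  claw: [1,1,1,1,1,1,1,1]
  xyz:
    - [0,0,-0.01]
    - [0,0,-0.02]
    - [0,0,-0.03]
    - [0,0,-0.03]
    - [0,0,-0.03]
    - [0,0,0]
    - [0,0,0]
    - [0,0,0]
  delta_rot:
    - [0,0,0]
    - [0,0,0]
    - [0,0,0]
    - [0,0,0]
    - [0,0,0]
    - [0,0,0]
    - [0,0,0]
    - [0,0,0]

```text
time_s: 7.9
position: [0.5296, -0.1552, 0.2]
tcp_rot: [[-0.969, 0.246, -0.003], [0.246, 0.969, 0.001], [0.003, 0.0, -1.0]]
ft_force: [-0.2, -0.2, -0.7]
finger_gap: 0.0004
finger_force: 0.0
```

```bash
python3 - <<'E'
from rig import imaging
import cv2
a=imaging.snapshot('scene')['img'][140:300,150:410]
cv2.imwrite('pics/s3.png',cv2.resize(a[:,:,::-1],None,fx=3,fy=3,interpolation=cv2.INTER_CUBIC))
E
```

```text
(no output)
```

View pics/s3.png

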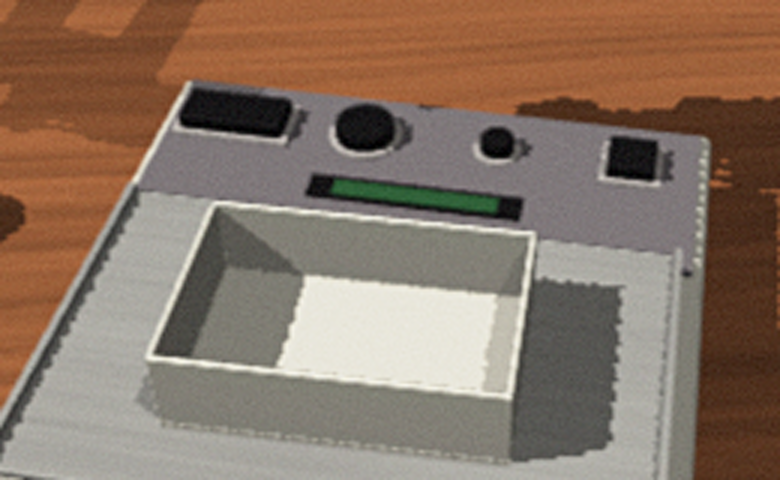

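All four keys are up, with the bar at (235,113) and the large round at (365,127). The tub has not moved and the arm is clear.

```bash
python3 -c "
from rig import job
print(job.sign_off())"
```

```text
the job is handed in; nothing more can be done
None
```

I pressed the large round key and then the long bar key right down; both came back up, the other two keys and the tub were left alone, and the job is handed in (about 8 s of robot time).

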